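# Turn the glass-rod tray and slide it home in its rails

## Robot

A 6-joint arm with a two-finger parallel gripper is mounted at the origin on the work surface. World frame = base frame: x ahead of the robot, y to its left, z up, the work surface at z = 0. Lengths are in m, angles in rad, forces in N, time in s.
With the tool pointing down it reaches from about 0.25 to 0.725 m from the base axis. Payload 4 kg.
Tool frame: the origin (TCP) lies midway between the tips of the shut fingers; the grasp point (between the pads) lies 19 mm behind it (bot.grip_point_offset is the distance from the TCP to the grasp point, in m); z points along the fingers, y is the line along which they close (so a half turn about z gives the same grasp; the last joint's range is limited). The gripper opens to 85 mm and grips with 20 to 120 N. Pads are 22 mm wide; open, the fingers measure 114 mm over their backs; the gripper's body (76 mm by 85 mm) begins 54 mm behind the grasp point. The pads swing forward as they close: fully open they stand 13 mm farther back than shut.
Start: joints at [-1.333, 0.241, 0.005, 1.335, 0, 1.571], TCP at [0.118, -0.486, 0.208] pointing down, gripper open.
Joint ranges: [-2.72, 2.72], [-1.05, 1.87], [-1.09, 1.28], [-1.99, 2.15], [-1.42, 1.44], [-3.14, 3.14]. Speed limits (rad/s): [2.79, 2.79, 3.14, 3.14, 3.14, 3.14].

## Interface

Orientations are given as a unit quaternion [x, y, z, w].
In Python, from workcell import bot gives the robot as it stands.
- The arm moves only by the tool step_arm, never from a script. Its argument "targets" is text: rows parted by semicolons, each of 7 numbers parted by spaces: the opening, from -1 (shut) to 1 (fully open), so that 0 is half open, then the shift along the world's x, y, z normalised to -1 to 1, where 1 is 0.5 m, then the turn, a rotation vector about the world's x, y, z normalised to -1 to 1, where 1 is pi/4 rad. In form: gripper x y z wx wy wz; .... A call has 1 to 10 rows; each row is the pose to reach, as a shift and turn from the pose commanded when the call began; what a row does not reach only later rows make up. A row lasts 1/12 s, in which the tool goes at most 41.7 mm and 7.16 degrees, less where a joint would pass 70% of its speed; a pose out of reach is approached as far as the arm can. A call with a number of a shift or a turn outside -1 to 1 is refused whole. A call with a gripper value outside its range is refused whole. The fingers move at their own pace and stop on an object; the grip force is fixed at half the most. Time passes only in rows, so rows that repeat a pose let the fingers close. It gives the time, the measured TCP pose, the force, the opening and the grip force at its end, in the units of the state.
- bot.get_obs(): the state, without advancing time (a new reading comes with each control period).
- bot.camera(name): name is "scene" or "side" or "wrist"; returns the picture (480x640x3 uint8, red, green, blue); there is no depth.
- bot.camera_info(name): a dict with "vertical_fov" (degrees; the focal length in pixels is half the picture's height over the tangent of half this angle, whatever the lens; pixels are square), "cx", "cy" (the principal point, pixels), "pose" (4x4, takes a point from camera to world coordinates). Camera axes: x right, y up, looking along -z (the intrinsics and any distortion apply to the point x, -y, -z); pixel columns grow to the right and rows downward; lengths in m; the calibration is good to about 2 mm. The wrist camera is an equidistant fisheye: a pixel r from the principal point sees the ray r / f radians off the axis. A picture is of the moment at which its call begins: read the wrist's pose just before it. camera_info takes no time and is no camera call; for the wrist camera it gives the pose at the moment of the call.
- bot.job_done(): hands the job in; it is judged then, once.
The state is a dict: "clock": time; "joint_pos": joint angles; "joint_vel": joint speeds; "tau": joint torques, N m; "eef_pos": TCP position; "tool_rot": TCP orientation; "ft_force": force on the tool from outside, world axes, zero at the start; "ft_torque": the same for the moment, N m; "grip_width": finger opening in m; "grasp_force": force on a finger pad.
Only numpy, scipy, OpenCV 4.12 (cv2) and the standard library are available. Lean on these libraries where they do the work, as an engineer would, in place of code of your own. Each camera call takes 0.05 s, during which the arm holds its last target. There are 200 camera calls.

## Task

On the glass shop's steel table, the long rod tray with the wide front plate (not the short plain tray beyond it) lies with the wrong end towards its guide rails. Turn it end for end, keeping it level, and slide it narrow nose first between the rails, under their lips, until it is fully home; then let go.

Things in the scene. Friction and masses are not known exactly. Their poses are not given: they have to be found in the camera images.
- tray_grip (a point): Centre of the long tray's wooden grip bar, half-way along the tray, 75 mm above its underside; x to the narrow nose, z up. Loose aluminium tray 200 mm long, about 0.5 kg, its glass rods fastened in. Bar 100 (x) x 20 (y) x 26 mm high, clear all round above the 29 mm high tray walls. Tail: upright front plate 184 wide, 45 high, too wide for the rails. It starts on the table, tail roughly to the rails.
- tray_nose (a point): Middle of the long tray's nose edge, 100 mm ahead of the grip bar's centre along the tray's x axis, 2.5 mm above the underside; axes the same. Base plate 5 mm thick, 120 mm wide, tapering over the last 30 mm to the 88 mm wide nose. Not listed: a plain tray 130 mm long without a front plate, a jar and a wooden cup, all under 95 mm high, stand beyond, on the side away from the robot.
- rail_mouth (a point): Middle of the mouth of the fixed grey rails, at table height; x points in along the rails, z up. The tray slides on the table. Funnel 164 mm wide narrows in 35 mm to 132 mm between rails 22 mm high, whose lips (102 mm between them) overhang the base plate, underside 18 mm up. A stop bar 188 mm in meets the nose: home, the grip bar's centre is 88 mm in and the front plate 4 mm outside the mouth.

How it is judged:
By the outcome, as a careful person would: the job done as asked, in the order asked, and still so for the second after the job is handed in, with the robot touching nothing.
It also fails if it takes over 45 s, if anything falls off the work surface, if the arm or the gripper's body presses on something with over 40 N, if the wrist force passes 120 N, or if a joint passes its speed limit or range.

## Working session

There is one attempt and no reset: what is moved stays moved. The work goes in short steps, Python scripts to look and compute and a tool call to move; the robot and the scene stay as the last step left them, time stands still between calls to the robot, and variables do not carry over. Pictures are saved under pics/ and viewed, at most 10 in all, crops included, and the job is handed in when it is done.

Besides the shell and the picture viewer there is one more tool, called after "Call:" by a JSON object that holds its "method" and its "body". step_arm: Moves the arm, as the interface text tells. Scaled input: -1 to 1 covers 0.5 m each way for a shift and pi/4 rad each way for a turn. Its arguments: {"type":"object","properties":{"targets":{"type":"string"}},"required":["targets"]}

```bash
ls; mkdir -p pics; python3 - <<'E'
from workcell import bot
import cv2
for n in("scene","side"):
    im=bot.camera(n); cv2.imwrite(f"pics/{n}0.png",im[:,:,::-1]); i=bot.camera_info(n); print(n,i)
o=bot.get_obs(); print(o)
E
```

```text
pics
scene {'vertical_fov': 45.576553053396964, 'cx': 317.28198193917785, 'cy': 233.17037547981388, 'pose': array([[-0.68198912, -0.53219911,  0.50165221,  0.94623612],
       [ 0.73110197, -0.51439483,  0.44820517,  0.27857336],
       [ 0.01951291,  0.67242997,  0.7399035 ,  0.74016442],
       [ 0.        ,  0.        ,  0.        ,  1.        ]])}
side {'vertical_fov': 52.266445624807204, 'cx': 325.62715245445474, 'cy': 240.77361508548273, 'pose': array([[-0.72334422,  0.37970813, -0.57671038,  0.12449866],
       [-0.6901231 , -0.37043105,  0.62170005,  0.29848214],
       [ 0.02243313,  0.84770429,  0.52999451,  0.41998112],
       [ 0.        ,  0.        ,  0.        ,  1.        ]])}
{'clock': 0.1, 'joint_pos': array([-1.33297520e+00,  2.41322767e-01,  3.87910154e-03,  1.33517206e+00,
        3.52544477e-05,  1.57082661e+00]), 'joint_vel': array([-0.00032689, -0.00143402,  0.00197281, -0.00061666,  0.00027349,
        0.00160252]), 'tau': array([-1.42433814e-04, -3.73138726e+01,  2.53009772e+01,  1.08461006e-02,
       -5.96047201e-06, -3.73996727e-06]), 'eef_pos': array([ 0.11766586, -0.48535415,  0.20741711]), 'tool_rot': array([ 9.92939852e-01,  1.18615436e-01, -9.04289911e-05, -9.05364428e-04]), 'ft_force': array([ 0.30427615,  0.1292703 , -0.03338508]), 'ft_torque': array([ 0.03524094,  0.02988962, -0.03993558]), 'grasp_force': 0.0, 'grip_width': 0.0854039098056225}
```

View pics/scene0.png

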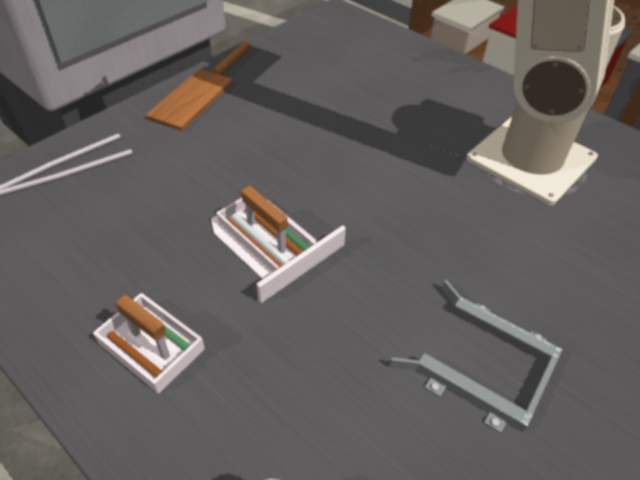

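View pics/side0.png

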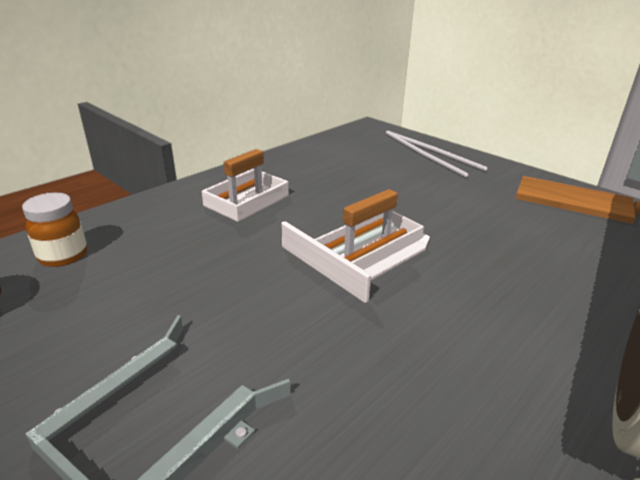

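The scene view shows the long tray's bar from about (245,190) to (285,225) and its plate from (262,292) to (344,232). The rail mouth tips are near (447,285) and (390,362), and the stop is at (557,352)–(527,420). The side view shows the same objects, with the bar at (345,207)–(397,200). I'll zoom in for accurate pixels.

```bash
cat >h.py <<'E'
import numpy as np,cv2
from workcell import bot
def ray(n,u,v):
    i=bot.camera_info(n);f=240/np.tan(np.radians(i["vertical_fov"])/2);T=i["pose"]
    x,y=(u-i["cx"])/f,(v-i["cy"])/f
    if n=="wrist":
        r=np.hypot(x,y);k=np.sin(r)/max(r,1e-9);d=np.array([x*k,-y*k,-np.cos(r)])
    else: d=np.array([x,-y,-1])
    return T[:3,3],T[:3,:3]@d
def onz(n,u,v,z):
    o,d=ray(n,u,v);return o+d*(z-o[2])/d[2]
E
python3 - <<'E'
import cv2,numpy as np
s=cv2.imread("pics/scene0.png");d=cv2.imread("pics/side0.png")
def crop(im,x,y,w,h,W,H):
    c=cv2.resize(im[y:y+h,x:x+w],(W,H),interpolation=cv2.INTER_CUBIC)
    for k in range(0,w,20):cv2.putText(c,str(x+k),(k*W//w,8),0,.3,(0,255,255));cv2.line(c,(k*W//w,10),(k*W//w,16),(0,255,255),1)
    for k in range(0,h,20):cv2.putText(c,str(y+k),(0,k*H//h+4),0,.3,(0,255,255))
    return c
a=crop(s,380,270,200,150,800,600);b=np.hstack([crop(s,200,180,160,120,400,300)]+[crop(d,275,185,160,120,400,300)])
cv2.imwrite("pics/rails.png",a)
b=np.vstack([crop(s,205,180,150,120,600,480)]) ;cv2.imwrite("pics/tray.png",b)
E
```

```text
(no output)
```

View pics/rails.png

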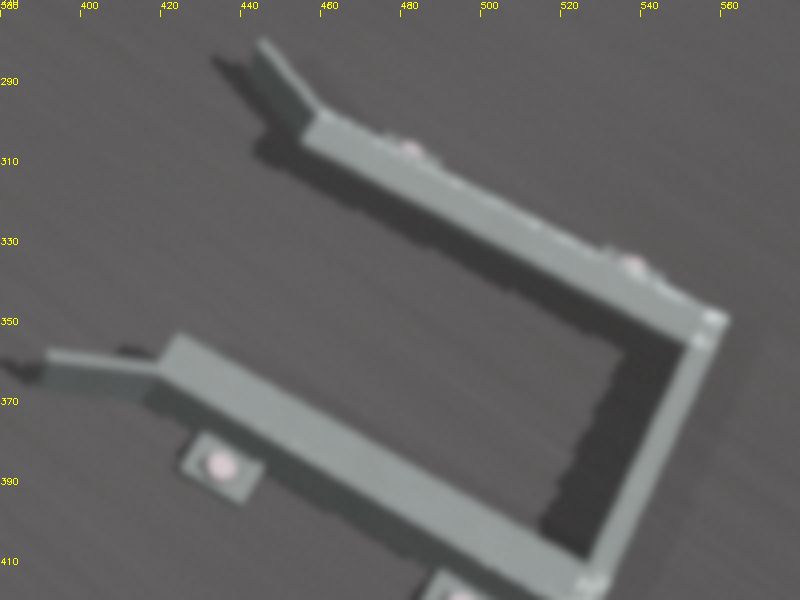

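View pics/tray.png

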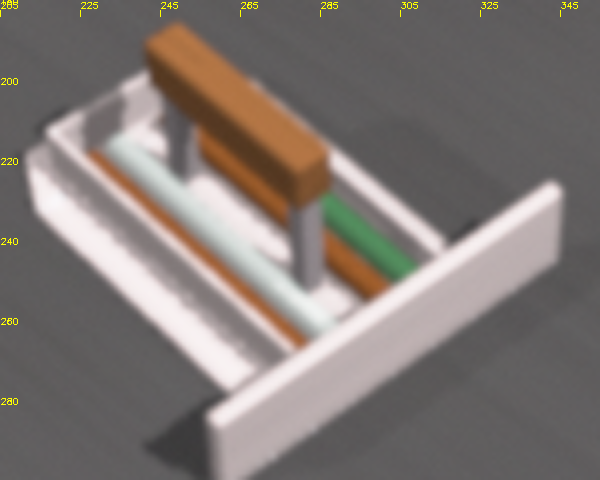

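In the zoomed crops, the lip inner edges run (456,305)→(552,356) and (425,354)→(529,410), and the funnel tips are at (445,280) and (392,358). The bar's top corners are (241.5,191), (250.5,186), (287,218) and (278,223). The plate's top edge runs (257.5,284)→(344.5,226).

```bash
python3 - <<'E'
from h import *
np.set_printoptions(precision=4,suppress=True)
P=lambda L,z:np.array([onz("scene",u,v,z)[:2] for u,v in L])
bar=P([(241.5,191.2),(250.5,186.2),(286.8,218),(278,223)],.088)
print("bar",bar,bar.mean(0),np.linalg.norm(np.diff(bar,axis=0),axis=1))
d=(bar[0]+bar[1]-bar[2]-bar[3])/2;print("noseyaw",np.degrees(np.arctan2(d[1],d[0])))
pl=P([(258,284),(344.5,226)],.045);print("plate",pl,np.linalg.norm(pl[1]-pl[0]),pl.mean(0)); e=pl[1]-pl[0];print("yaw",np.degrees(np.arctan2(e[1],e[0])))
L=P([(456,305.3),(552.3,356.2)],.022);R=P([(425,353.8),(528.8,410)],.022);tip=P([(445.3,280),(392,358)],.022)
for n,q in(("L",L),("R",R)):
    e=q[1]-q[0];print(n,q,np.linalg.norm(e),np.degrees(np.arctan2(e[1],e[0])))
e=(L[1]-L[0])+(R[1]-R[0]);e/=np.linalg.norm(e);nrm=np.array([-e[1],e[0]])
a=np.degrees(np.arctan2(e[1],e[0]));print("rail yaw",a,"gap",(L-R).mean(0)@nrm)
ax=(L.mean(0)+R.mean(0))/2
print("along:",(np.vstack([L,R,tip])-ax)@e,"across tips",(tip-ax)@nrm)
for q in((L[0]+R[0])/2-.035*e,tip.mean(0),(L[1]+R[1])/2-.188*e):
    print("mouth est",q, "proj on axis", ax+((q-ax)@e)*e)
# side cross-check: bar mask
im=bot.camera("side");h=cv2.cvtColor(im,cv2.COLOR_RGB2HSV)
i=bot.camera_info("side");f=240/np.tan(np.radians(i["vertical_fov"])/2)
p=np.linalg.inv(i["pose"])
for q in bar:
    c=p@np.r_[q,.088,1];print("side px",i["cx"]-f*c[0]/c[2],i["cy"]+f*c[1]/c[2])
E
```

```text
bar [[ 0.5225 -0.27  ]
 [ 0.5041 -0.2683]
 [ 0.5139 -0.1732]
 [ 0.5311 -0.1754]] [ 0.5179 -0.2217] [0.0185 0.0956 0.0174]
noseyaw -95.51403451377716
plate [[ 0.6137 -0.1361]
 [ 0.4316 -0.1209]] 0.1827396122732176 [ 0.5226 -0.1285]
yaw 175.22517830631466
L [[0.4207 0.0984]
 [0.3994 0.2486]] 0.15165627687209152 98.10850670346404
R [[0.5227 0.1136]
 [0.4963 0.2646]] 0.15330805468007494 99.9329455723662
rail yaw 99.0256674080478 gap 0.10070006406962782
along: [-0.0757  0.0759 -0.0767  0.0766 -0.1105 -0.1124] across tips [ 0.0868 -0.0845]
mouth est [0.4772 0.0714] proj on axis [0.4772 0.0714]
mouth est [0.4761 0.071 ] proj on axis [0.4773 0.0712]
mouth est [0.4773 0.0709] proj on axis [0.4773 0.0709]
side px 388.11480222804187 189.0162223471449
side px 397.0524653154422 193.20640500758444
side px 351.30182861608074 211.76440566435977
side px 343.30324009751104 207.1221573306497
```

```bash
python3 - <<'E'
import cv2,numpy as np
d=cv2.imread("pics/side0.png")
a=cv2.resize(d[180:300,275:435],(640,480),interpolation=cv2.INTER_CUBIC)
cv2.imwrite("pics/side_tray.png",a)
E
```

```text
(no output)
```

View pics/side_tray.png

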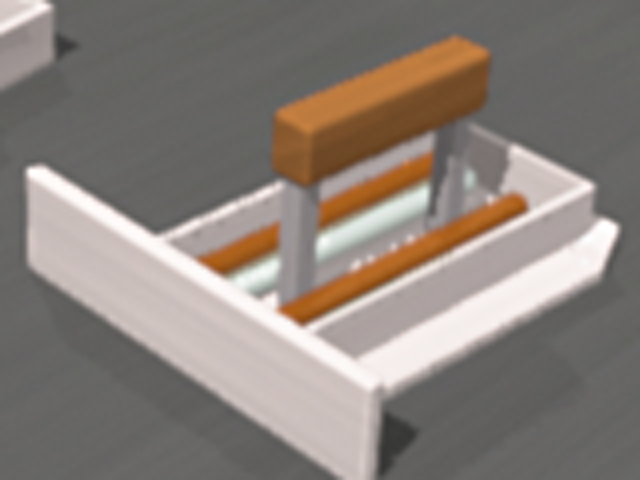

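Both views agree to about 1 px. The bar centre is at (0.518, −0.222) with nose yaw −95.2°. The rail mouth is at (0.477, 0.071) with yaw 99.0°, so home is (0.4636, 0.158). I'll approach with a +71.2° tool turn, then turn the tray +194° CCW.

Call:
{"method": "step_arm", "body": {"targets": "1 0.04 0.026 0 0 0 0.06; 1 0.11 0.072 0 0 0 0.15; 1 0.18 0.119 0 0 0 0.24; 1 0.25 0.165 0 0 0 0.33; 1 0.32 0.211 0 0 0 0.42; 1 0.39 0.257 0 0 0 0.51; 1 0.46 0.304 0 0 0 0.6; 1 0.53 0.35 0 0 0 0.69; 1 0.6 0.396 0 0 0 0.78; 1 0.64 0.424 0 0 0 0.8"}}

```text
clock: 0.98
eef_pos: [0.4405, -0.2714, 0.2078]
tool_rot: [0.907, 0.422, 0.0, -0.0]
ft_force: [0.3, -0.0, -0.4]
grip_width: 0.0855
grasp_force: 0.0
```

Call:
{"method": "step_arm", "body": {"targets": "1 0.06 0.04 -0.02 0 0 0.15; 1 0.11 0.07 -0.05 0 0 0.3; 1 0.15 0.1 -0.08 0 0 0.45; 1 0.16 0.104 -0.11 0 0 0.6; 1 0.16 0.104 -0.12 0 0 0.72; 1 0.16 0.104 -0.12 0 0 0.782; 1 0.16 0.104 -0.12 0 0 0.782; 1 0.16 0.104 -0.12 0 0 0.782"}}

```text
clock: 1.65
eef_pos: [0.5176, -0.2218, 0.1478]
tool_rot: [0.739, 0.674, -0.0, -0.0]
ft_force: [-0.5, 0.0, -0.4]
grip_width: 0.0857
grasp_force: 0.0
```

```bash
python3 - <<'E'
from h import *
im=bot.camera("wrist");i=bot.camera_info("wrist")
f=240/np.tan(np.radians(i["vertical_fov"])/2);T=np.linalg.inv(i["pose"])
im=im.copy()
def px(q):
    c=T@np.r_[q,1];x,y,z=c[0],-c[1],-c[2];r=np.hypot(x,y);k=f*np.arctan2(r,z)/r;return i["cx"]+x*k,i["cy"]+y*k
for q in [(.5225,-.27,.088),(.5041,-.2683,.088),(.5139,-.1732,.088),(.5311,-.1754,.088)]:
    u,v=px(q);print(u,v);cv2.circle(im,(int(u),int(v)),2,(0,255,255),-1)
cv2.imwrite("pics/w1.png",im[:,:,::-1])
E
```

```text
329.5956464529348 316.8404715793041
302.8496448729614 316.8283199050239
302.5975319525243 177.19363234987853
330.9549792649617 178.1695489370004
```

View pics/w1.png

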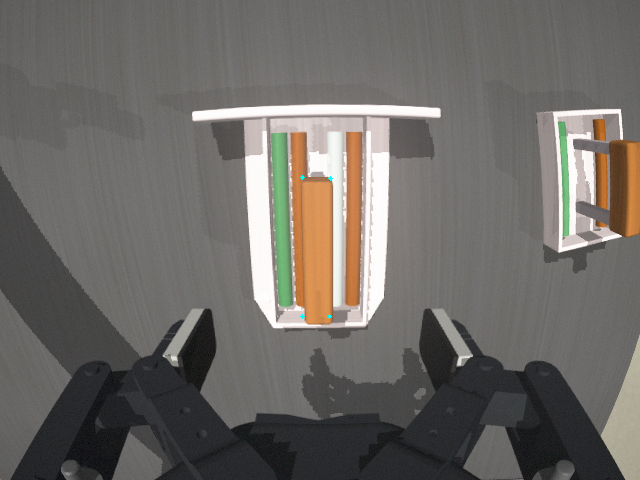

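The wrist view shows the bar at u 302–332, v 178–323, centred between the fingers. My corner marks fit except at the nose end, so the bar centre is about 2 mm further noseward, at y ≈ −0.224. Next I descend and grip.

Call:
{"method": "step_arm", "body": {"targets": "1 0 -0.004 -0.06 0 0 0; 1 0 -0.004 -0.12 0 0 0; 1 0 -0.004 -0.17 0 0 0; 1 0 -0.004 -0.184 0 0 0; 1 0 -0.004 -0.184 0 0 0; -1 0 -0.004 -0.184 0 0 0; -1 0 -0.004 -0.184 0 0 0; -1 0 -0.004 -0.184 0 0 0; -1 0 -0.004 -0.184 0 0 0; -1 0 -0.004 -0.184 0 0 0"}}

```text
clock: 2.53
eef_pos: [0.5186, -0.2243, 0.0574]
tool_rot: [0.738, 0.674, 0.0, 0.001]
ft_force: [-0.4, -0.5, -0.7]
grip_width: 0.0255
grasp_force: 0.0
```

Call:
{"method": "step_arm", "body": {"targets": "-1 0 0 0 0 0 0; -1 0 0 0 0 0 0; -1 0 0 0 0 0 0; -1 0 0 0 0 0 0"}}

```text
clock: 2.87
eef_pos: [0.5183, -0.2242, 0.0574]
tool_rot: [0.738, 0.674, 0.0, 0.001]
ft_force: [-1.7, 0.6, 5.7]
grip_width: 0.0176
grasp_force: 60.2
```

Call:
{"method": "step_arm", "body": {"targets": "-1 0 0 0.01 0 0 0; -1 0 0 0.03 0 0 0; -1 0 0 0.06 0 0 0; -1 0 0 0.09 0 0 0; -1 0 0 0.12 0 0 0; -1 0 0 0.15 0 0 0; -1 0 0 0.18 0 0 0; -1 0 0 0.195 0 0 0; -1 0 0 0.2 0 0 0; -1 0 0 0.2 0 0 0"}}

```text
clock: 3.7
eef_pos: [0.5179, -0.224, 0.1565]
tool_rot: [0.738, 0.674, 0.0, 0.0]
ft_force: [1.4, -1.2, -5.6]
grip_width: 0.0181
grasp_force: 59.0
```

```bash
python3 - <<'E'
from h import *
print(bot.get_obs())
im=np.vstack([bot.camera("side")[60:330,100:640],bot.camera("scene")[60:330,100:640]])
cv2.imwrite("pics/lift.png",im[:,:,::-1])
E
```

```text
{'clock': 3.7, 'joint_pos': array([-4.08165662e-01,  3.92953494e-01,  8.25948988e-02,  1.25993703e+00,
       -1.63253093e-05,  1.25313324e+00]), 'joint_vel': array([-0.00153972,  0.01732346, -0.03076479, -0.01260388,  0.00070092,
        0.00023067]), 'tau': array([-1.13652443e-02, -4.71584058e+01,  2.68802083e+01,  1.82712665e-01,
        7.69882975e-02, -6.38240945e-04]), 'eef_pos': array([ 0.51789661, -0.22397128,  0.15648597]), 'tool_rot': array([7.38369493e-01, 6.74396344e-01, 9.52052785e-05, 2.31684313e-04]), 'ft_force': array([ 1.43501405, -1.21320247, -5.64648367]), 'ft_torque': array([-0.07511912, -0.01576236,  0.01790671]), 'grasp_force': 58.991069197654724, 'grip_width': 0.018055777391073596}
```

View pics/lift.png

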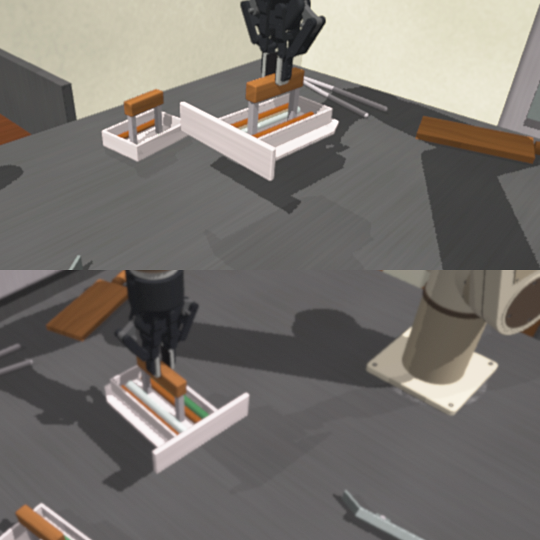

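The tray is lifted and looks level in both views, with the grip bar between the fingers and the plate still on the rail side. Now the end-for-end turn.

Call:
{"method": "step_arm", "body": {"targets": "-1 0 0 0 0 0 0.03; -1 0 0.005 0 0 0 0.09; -1 0 0.01 0 0 0 0.18; -1 -0.002 0.02 0 0 0 0.28; -1 -0.003 0.03 0 0 0 0.38; -1 -0.004 0.04 0 0 0 0.48; -1 -0.005 0.05 0 0 0 0.58; -1 -0.006 0.06 0 0 0 0.68; -1 -0.007 0.065 0 0 0 0.78; -1 -0.008 0.07 0 0 0 0.88"}}

```text
clock: 4.63
eef_pos: [0.5132, -0.1884, 0.1552]
tool_rot: [0.464, 0.886, -0.0, -0.001]
ft_force: [0.4, -0.5, -4.1]
grip_width: 0.018
grasp_force: 59.0
```

Call:
{"method": "step_arm", "body": {"targets": "-1 -0.001 0.007 0 0 0 0.1; -1 -0.002 0.014 0 0 0 0.2; -1 -0.003 0.021 0 0 0 0.3; -1 -0.004 0.028 0 0 0 0.4; -1 -0.005 0.035 0 0 0 0.5; -1 -0.006 0.042 0 0 0 0.6; -1 -0.007 0.049 0 0 0 0.7; -1 -0.008 0.056 0 0 0 0.8; -1 -0.009 0.063 0 0 0 0.9; -1 -0.01 0.07 0 0 0 1"}}

```text
clock: 5.47
eef_pos: [0.5082, -0.1535, 0.1552]
tool_rot: [0.09, 0.996, 0.0, -0.001]
ft_force: [0.3, -0.6, -4.9]
grip_width: 0.0182
grasp_force: 59.0
```

Call:
{"method": "step_arm", "body": {"targets": "-1 -0.001 0.007 0 0 0 0.1; -1 -0.002 0.014 0 0 0 0.2; -1 -0.003 0.021 0 0 0 0.3; -1 -0.004 0.028 0 0 0 0.4; -1 -0.005 0.035 0 0 0 0.5; -1 -0.006 0.042 0 0 0 0.6; -1 -0.007 0.049 0 0 0 0.7; -1 -0.008 0.056 0 0 0 0.8; -1 -0.009 0.063 0 0 0 0.9; -1 -0.01 0.07 0 0 0 1"}}

```text
clock: 6.3
eef_pos: [0.5032, -0.1185, 0.1553]
tool_rot: [-0.298, 0.955, 0.001, -0.001]
ft_force: [-0.4, -0.7, -5.5]
grip_width: 0.0179
grasp_force: 59.0
```

Call:
{"method": "step_arm", "body": {"targets": "-1 -0.001 0.007 0 0 0 0.1; -1 -0.002 0.014 0 0 0 0.2; -1 -0.003 0.021 0 0 0 0.3; -1 -0.004 0.028 0 0 0 0.4; -1 -0.005 0.035 0 0 0 0.5; -1 -0.006 0.042 0 0 0 0.6; -1 -0.007 0.049 0 0 0 0.68; -1 -0.008 0.056 0 0 0 0.75; -1 -0.009 0.063 0 0 0 0.8; -1 -0.01 0.07 0 0 0 0.82"}}

```text
clock: 7.13
eef_pos: [0.4981, -0.0835, 0.1553]
tool_rot: [-0.584, 0.812, 0.001, -0.0]
ft_force: [-0.1, 0.3, -4.9]
grip_width: 0.0178
grasp_force: 59.0
```

Call:
{"method": "step_arm", "body": {"targets": "-1 -0.001 0.01 0 0 0 0.1; -1 -0.002 0.025 0 0 0 0.2; -1 -0.002 0.035 0 0 0 0.3; -1 -0.002 0.042 0 0 0 0.4; -1 -0.002 0.044 0 0 0 0.5; -1 -0.002 0.044 0 0 0 0.57; -1 -0.002 0.044 0 0 0 0.61; -1 -0.002 0.044 0 0 0 0.616; -1 -0.002 0.044 0 0 0 0.616; -1 -0.002 0.044 0 0 0 0.616"}}

```text
clock: 7.97
eef_pos: [0.4975, -0.0619, 0.1559]
tool_rot: [0.76, -0.649, -0.0, 0.0]
ft_force: [-0.8, -0.9, -5.8]
grip_width: 0.0177
grasp_force: 59.0
```

Call:
{"method": "step_arm", "body": {"targets": "-1 0 0 -0.02 0 0 0; -1 0 0 -0.06 0 0 0; -1 0 0 -0.1 0 0 0; -1 0 0 -0.14 0 0 0; -1 0 0 -0.17 0 0 0; -1 0 0 -0.185 0 0 0; -1 0 0 -0.19 0 0 0; -1 0 0 -0.19 0 0 0"}}

```text
clock: 8.63
eef_pos: [0.4973, -0.0619, 0.0605]
tool_rot: [0.761, -0.649, -0.001, 0.0]
ft_force: [-1.0, 0.2, -4.8]
grip_width: 0.0179
grasp_force: 59.0
```

```bash
python3 - <<'E'
from h import *
o=bot.get_obs();print(o["eef_pos"],o["tool_rot"],o["ft_force"])
w=bot.camera("wrist");s=bot.camera("scene");d=bot.camera("side")
for n,i in(("wA",w),("sA",s),("dA",d)):cv2.imwrite(f"pics/{n}.png",i[:,:,::-1])
a=cv2.resize(s[150:450,260:600],None,fx=1.76,fy=1.76,interpolation=cv2.INTER_CUBIC)
cv2.imwrite("pics/sAc.png",a[:,:,::-1])
E
```

```text
[ 0.49734421 -0.06189376  0.06053447] [ 7.60555279e-01 -6.49272831e-01 -5.73920470e-04  3.57756405e-04] [-1.0034657   0.15143138 -4.75581648]
```

View pics/wA.png

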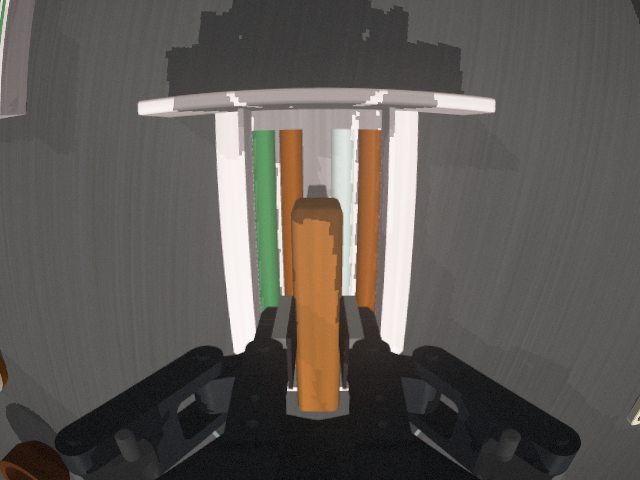

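View pics/sAc.png

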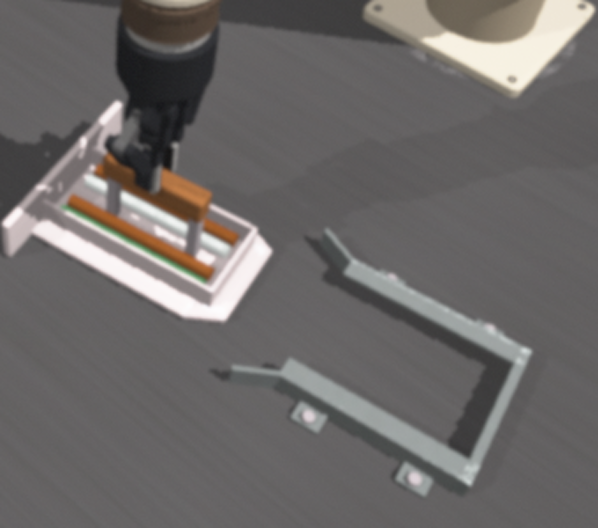

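The wrist view shows the tray square to the fingers, with the plate's ends symmetric at (139,106) and (495,106). The scene crop shows the nose corners near (225,318) and (270,250) in crop pixels, pointing at the rails with a gap. I'll check the lateral offset next.

```bash
python3 - <<'E'
from h import *
np.set_printoptions(precision=4,suppress=True)
m=np.array([.4773,.0711]);a=np.radians(99.0);e=np.array([np.cos(a),np.sin(a)]);n=np.array([-e[1],e[0]])
def rep(t,q): q=q[:2]-m;print(t,q@e,q@n)
rep("TCP",np.array([.4973,-.0619]))
s=lambda u,v,z:onz("scene",260+u/1.76,150+v/1.76,z)
A=s(225,319,.0095);B=s(271,250,.0095);rep("noseR",A);rep("noseL",B);rep("nose",(A+B)/2)
for t,p in(("plateR",(6,222)),("plateL",(118,104))): rep(t,s(*p,.049))
for t,p in(("barR",(196,214)),("barL",(212,196))): rep(t,s(*p,.093))
for t,p in(("wR",(139,106)),("wL",(495,106)),):rep(t,onz("wrist",*p,.0495))
for t,p in(("wbR",(293,205)),("wbL",(342,205)),("wb2",(299,410)),("wb3",(339,410))):rep(t,onz("wrist",*p,.0925))
# seen rail points by wrist none; scene rail lips again
for p in((456,305.3),(552.3,356.2),(425,353.8),(528.8,410)):rep("lip",onz("scene",*p,.022))
E
```

```text
TCP -0.13449123859995796 0.0010520170384479262
noseR -0.03026685227530313 -0.0410860688194211
noseL -0.03176599432950762 0.04635453619283924
nose -0.031016423302405376 0.002634233686709071
plateR -0.22646033343503774 -0.08800765974767528
plateL -0.2260124042586345 0.08813408587715411
barR -0.08092629447880091 -0.01825356298476619
barL -0.07964262711998928 0.005972674673137584
wR -0.22929041851660992 -0.09212213921340144
wL -0.22925784520254539 0.08917545623587983
wbR -0.18437663380652086 -0.010196276950337648
wbL -0.18438786186874115 0.008085460793770542
wb2 -0.08478120594396839 -0.009976186070778019
wb3 -0.08478170671062941 0.009412447223032642
lip 0.03582345714803569 0.05158988856388392
lip 0.1874613765626266 0.04923028895409512
lip 0.034877216400474816 -0.05153813999591243
lip 0.1881649478505217 -0.04904193954579878
```

Call:
{"method": "step_arm", "body": {"targets": "-1 0 0 -0.005 0 0 0; -1 -0.002 0.01 -0.005 0 0 0; -1 -0.005 0.03 -0.005 0 0 0; -1 -0.009 0.055 -0.005 0 0 0; -1 -0.013 0.08 -0.005 0 0 0; -1 -0.017 0.105 -0.005 0 0 0; -1 -0.021 0.13 -0.005 0 0 0; -1 -0.024 0.15 -0.005 0 0 0; -1 -0.0255 0.16 -0.005 0 0 0; -1 -0.0255 0.16 -0.005 0 0 0"}}

```text
clock: 9.62
eef_pos: [0.4847, 0.0197, 0.0588]
tool_rot: [0.761, -0.648, -0.0, -0.0]
ft_force: [-1.1, -0.5, -5.1]
grip_width: 0.0178
grasp_force: 59.0
```

Call:
{"method": "step_arm", "body": {"targets": "-1 -0.002 0.01 0 0 0 0; -1 -0.005 0.03 0 0 0 0; -1 -0.008 0.05 0 0 0 0; -1 -0.011 0.07 0 0 0 0; -1 -0.014 0.09 0 0 0 0; -1 -0.017 0.11 0 0 0 0; -1 -0.021 0.13 0 0 0 0; -1 -0.024 0.15 0 0 0 0; -1 -0.0255 0.16 0 0 0 0; -1 -0.0255 0.16 0 0 0 0"}}

```text
clock: 10.45
eef_pos: [0.4721, 0.0995, 0.0587]
tool_rot: [0.761, -0.648, -0.0, -0.0]
ft_force: [0.4, -0.3, -5.3]
grip_width: 0.0178
grasp_force: 59.0
```

Call:
{"method": "step_arm", "body": {"targets": "-1 -0.002 0.01 -0.001 0 0 0; -1 -0.005 0.03 -0.002 0 0 0; -1 -0.008 0.05 -0.002 0 0 0; -1 -0.011 0.07 -0.002 0 0 0; -1 -0.014 0.09 -0.002 0 0 0; -1 -0.0165 0.104 -0.002 0 0 0; -1 -0.0165 0.104 -0.002 0 0 0"}}

```text
clock: 11.03
eef_pos: [0.4639, 0.152, 0.0578]
tool_rot: [0.761, -0.648, -0.0, -0.0]
ft_force: [0.3, -0.1, -3.8]
grip_width: 0.0176
grasp_force: 59.1
```

Call:
{"method": "step_arm", "body": {"targets": "-1 -0.0006 0.004 0 0 0 0; -1 -0.001 0.008 0 0 0 0; -1 -0.0016 0.01 0 0 0 0; -1 -0.0016 0.01 0 0 0 0"}}

```text
clock: 11.37
eef_pos: [0.4633, 0.1538, 0.0578]
tool_rot: [0.76, -0.65, 0.001, 0.001]
ft_force: [0.4, -4.7, -1.5]
grip_width: 0.0179
grasp_force: 59.3
```

Call:
{"method": "step_arm", "body": {"targets": "-1 -0.0006 0.004 0 0 0 0; -1 -0.001 0.008 0 0 0 0; -1 -0.001 0.008 0 0 0 0; -1 -0.001 0.008 0 0 0 0"}}

```text
clock: 11.7
eef_pos: [0.4629, 0.1544, 0.0585]
tool_rot: [0.759, -0.651, 0.003, 0.003]
ft_force: [-0.5, -14.5, 5.6]
grip_width: 0.0179
grasp_force: 60.2
```

```bash
python3 - <<'E'
from h import *
s=bot.camera("scene");d=bot.camera("side")
a=cv2.resize(s[180:440,320:600],(400,371),interpolation=cv2.INTER_CUBIC)
b=cv2.resize(d[200:480,0:302],(400,371),interpolation=cv2.INTER_CUBIC)
cv2.imwrite("pics/home.png",np.hstack([a,b])[:,:,::-1]);cv2.imwrite("pics/sH.png",s[:,:,::-1])
E
```

```text
(no output)
```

View pics/home.png

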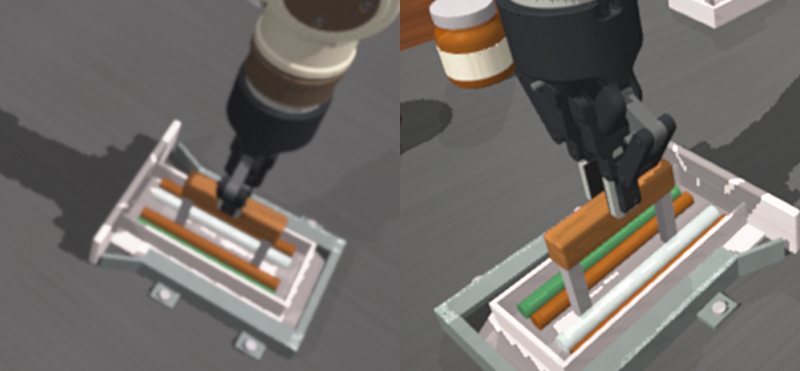

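The scene crop shows the tray between the rails, nose under the stop end and plate just outside the funnel tips. The side view agrees. Stiff contact is showing at −14.5 N, so I'll check the depth numerically.

```bash
python3 - <<'E'
from h import *
s=cv2.imread("pics/sH.png")
m=np.array([.4773,.0711]);a=np.radians(99.0);e=np.array([np.cos(a),np.sin(a)]);n=np.array([-e[1],e[0]])
i=bot.camera_info("scene");f=240/np.tan(np.radians(i["vertical_fov"])/2);T=np.linalg.inv(i["pose"])
def prof(t,al,la,z):
    print(t,la,z)
    q=[T@np.r_[m+x*e+la*n,z,1] for x in al]
    u=np.float32([[i["cx"]-f*c[0]/c[2],i["cy"]+f*c[1]/c[2]] for c in q])
    v=cv2.remap(s,u[:,:1],u[:,1:],cv2.INTER_LINEAR)[:,0]
    print(" ".join(f"{x*1000:.0f}:{c[2]}/{c[0]}" for x,c in zip(al,v)))
prof("bar nose end",np.arange(.126,.15,.002),0,.088)
for l in(-.06,-.03,.03,.06): prof("plate outer",np.arange(-.02,.008,.002),l,.045)
for l in(-.03,0,.03):prof("nose",np.arange(.150,.2,.003),l,.005)
E
```

```text
bar nose end 0 0.088
126:195/75 128:196/76 130:196/75 132:196/75 134:196/78 136:190/109 138:186/163 140:191/184 142:192/186 144:193/187 146:195/188 148:196/188
plate outer -0.06 0.045
-20:66/66 -18:66/66 -16:71/70 -14:103/98 -12:156/146 -10:183/172 -8:184/173 -6:159/150 -4:127/119 -2:118/111 -0:121/113 2:128/120 4:132/124 6:134/127
plate outer -0.03 0.045
-20:66/66 -18:66/66 -16:72/71 -14:110/105 -12:161/151 -10:183/172 -8:184/172 -6:161/152 -4:133/125 -2:125/118 -0:136/127 2:160/150 4:177/166 6:179/167
plate outer 0.03 0.045
-20:66/64 -18:66/65 -16:74/72 -14:112/106 -12:164/154 -10:199/187 -8:224/212 -6:218/205 -4:166/155 -2:143/134 -0:153/143 2:155/146 4:156/147 6:155/146
plate outer 0.06 0.045
-20:99/97 -18:98/96 -16:102/100 -14:131/125 -12:174/163 -10:194/182 -8:196/184 -6:189/178 -4:194/182 -2:193/181 -0:172/162 2:133/126 4:98/95 6:77/78
nose -0.03 0.005
150:138/129 153:138/129 156:138/130 159:138/130 162:138/130 165:139/130 168:140/130 171:178/166 174:182/170 177:194/181 180:197/184 183:194/181 186:156/150 189:155/159 192:160/165 195:139/143 198:99/97
nose 0 0.005
150:179/98 153:170/88 156:172/115 159:175/160 162:178/166 165:178/167 168:208/197 171:247/241 174:209/197 177:178/167 180:179/167 183:175/165 186:149/143 189:155/159 192:163/167 195:147/150 198:101/100
nose 0.03 0.005
150:195/188 153:194/188 156:194/186 159:177/166 162:178/167 165:176/165 168:207/194 171:250/245 174:223/212 177:178/166 180:178/166 183:174/163 186:140/133 189:148/153 192:162/167 195:147/151 198:103/101
```

The bar end is at 137 mm (138 expected), the plate's inner face is at about −5 mm, and there is no gap at the stop, so the tray is home. I'll relax the push, open and retreat.

Call:
{"method": "step_arm", "body": {"targets": "-1 0.0006 -0.003 0 0 0 0; -1 0.001 -0.006 0 0 0 0; -1 0.001 -0.006 0 0 0 0; 0.1 0.001 -0.006 0 0 0 0; 0.1 0.001 -0.006 0 0 0 0; 0.1 0.001 -0.006 0 0 0 0; 0.1 0.001 -0.006 0 0 0 0; 0.1 0.001 -0.006 0 0 0 0; 0.1 0.001 -0.006 0 0 0 0"}}

```text
clock: 12.55
eef_pos: [0.4634, 0.1565, 0.0579]
tool_rot: [0.761, -0.649, 0.0, -0.0]
ft_force: [0.4, 0.1, 1.1]
grip_width: 0.0468
grasp_force: 0.0
```

Call:
{"method": "step_arm", "body": {"targets": "0.1 0 0 0.02 0 0 0; 0.1 0 0 0.06 0 0 0; 0.1 0 0 0.12 0 0 0; 0.1 0 0 0.18 0 0 0; 0.1 0 0 0.24 0 0 0; 0.1 0 -0.05 0.28 0 0 0; 0.1 0 -0.12 0.28 0 0 0; 0.1 0 -0.2 0.28 0 0 0; 0.1 0 -0.25 0.28 0 0 0; 0.1 0 -0.25 0.28 0 0 0"}}

```text
clock: 13.38
eef_pos: [0.4632, 0.0274, 0.1989]
tool_rot: [0.759, -0.651, 0.001, 0.0]
ft_force: [-0.6, -0.4, 0.2]
grip_width: 0.0468
grasp_force: 0.0
```

```bash
python3 - <<'E'
from h import *
s=bot.camera("scene")[:,:,::-1].copy();cv2.imwrite("pics/sF.png",s)
m=np.array([.4773,.0711]);a=np.radians(99.0);e=np.array([np.cos(a),np.sin(a)]);n=np.array([-e[1],e[0]])
i=bot.camera_info("scene");f=240/np.tan(np.radians(i["vertical_fov"])/2);T=np.linalg.inv(i["pose"])
def prof(t,al,la,z):
    q=[T@np.r_[m+x*e+la*n,z,1] for x in al]
    u=np.float32([[i["cx"]-f*c[0]/c[2],i["cy"]+f*c[1]/c[2]] for c in q])
    v=cv2.remap(s,u[:,:1],u[:,1:],cv2.INTER_LINEAR)[:,0]
    print(t,la," ".join(f"{x*1000:.0f}:{c[2]}/{c[0]}" for x,c in zip(al,v)))
prof("bar nose end",np.arange(.126,.15,.002),0,.088)
prof("bar tail end",np.arange(.026,.05,.002),0,.088)
for l in(-.06,.03): prof("plate",np.arange(-.02,.004,.002),l,.045)
for l in(-.03,0,.03):prof("nose",np.arange(.174,.2,.003),l,.005)
o=bot.get_obs();print(o["eef_pos"],o["ft_force"],o["clock"])
E
```

```text
bar nose end 0 126:192/73 128:193/75 130:193/74 132:194/75 134:194/90 136:186/140 138:185/175 140:190/183 142:188/181 144:181/176 146:180/174 148:180/174
bar tail end 0 26:177/167 28:174/164 30:170/160 32:162/152 34:151/140 36:141/113 38:159/77 40:184/72 42:189/72 44:189/72 46:189/73 48:189/73 50:189/73
plate -0.06 -20:65/65 -18:66/65 -16:75/73 -14:140/132 -12:224/213 -10:249/244 -8:252/248 -6:244/237 -4:217/203 -2:200/187 -0:174/162 2:136/128
plate 0.03 -20:65/64 -18:67/66 -16:85/82 -14:160/151 -12:234/226 -10:249/244 -8:250/245 -6:239/231 -4:223/211 -2:225/215 -0:231/222 2:227/217
nose -0.03 174:184/172 177:192/180 180:196/183 183:192/180 186:155/148 189:154/158 192:159/164 195:138/142 198:97/96
nose 0 174:205/193 177:176/166 180:178/166 183:172/162 186:134/129 189:153/158 192:162/167 195:146/149 198:100/99
nose 0.03 174:220/210 177:176/165 180:177/165 183:172/161 186:136/130 189:148/152 192:161/165 195:146/150 198:102/100
[0.46327615 0.02928616 0.19867527] [0.45200703 0.64086109 0.79650511] 13.4333
```

```bash
python3 -c "
from workcell import bot
print(bot.job_done())"
```

```text
the job is handed in; nothing more can be done
None
```

The long tray is turned end for end and slid nose first under the lips against the stop, home to within about 1.5 mm by camera. I released it, moved the arm clear and handed the job in at about 13.4 s; no verdict was returned.

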